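# Strip the edging stand and park it

## Robot

A 6-joint arm with a two-finger parallel gripper is mounted at the origin on the work surface. World frame = base frame: x ahead of the robot, y to its left, z up, the work surface at z = 0. Lengths are in m, angles in rad, forces in N, time in s.
With the tool pointing down it reaches from about 0.25 to 0.775 m from the base axis. Payload 4 kg.
Tool frame: the origin (TCP) lies between the finger pads; the fingertips stand 11 mm ahead of it and the grasp point (between the pads) lies 8 mm behind it (robot.tip_extent is the z of the fingertips in the tool frame, in m); z points along the fingers, y is the line along which they close (so a half turn about z gives the same grasp; the last joint's range is limited). The gripper opens to 94 mm and grips with 3 to 60 N. Pads are 16 mm wide; open, the fingers measure 119 mm over their backs; the gripper's body (75 mm by 177 mm) begins 78 mm behind the grasp point.
Start: joints at [-1.265, 0.087, 1.371, -0, 1.684, -0.103], TCP at [0.219, -0.505, 0.217] pointing down, gripper open.
Joint ranges: [-3.1, 3.1], [-0.76, 2.03], [0.27, 2.55], [-1.08, 4.22], [0.17, 2.65], [-2.57, 2.57]. Speed limits (rad/s): [2.79, 2.79, 3.14, 3.14, 3.14, 3.14].

## Interface

Orientations are given as [roll, pitch, yaw] about the fixed x, y, z axes, in that order (R = Rz(yaw) Ry(pitch) Rx(roll)).
In Python, from bench import robot, imaging gives the robot as it stands.
- The arm moves only by the shell command python3 -m pendant 'ROWS'. ROWS is JSON, a list of rows, each a list of 7 numbers: the shift along the world's x, y, z in cm, then the turn, a rotation vector about the world's x, y, z in degrees, then the opening, from 0 (shut) to 1 (fully open). In form: [[dx, dy, dz, ax, ay, az, jaw], ...]. A call has 1 to 8 rows; each row shifts and turns the commanded pose from where the row before left it; what a row does not reach is not made up. A row lasts 1/10 s, in which the tool goes at most 50 mm and 8.59 degrees, less where a joint would pass 70% of its speed; a pose out of reach is approached as far as the arm can. A call is refused whole if a number of a shift passes 5 or a number of a turn 8.59, either way. A call with a gripper value outside its range is refused whole. The fingers move at their own pace and stop on an object; the grip force is fixed at half the most. Time passes only in rows, so rows that do not move let the fingers close. It gives the time, the measured TCP pose, the force, the opening and the grip force at its end, in the units of the state.
- robot.get_obs(): the state, without advancing time (a new reading comes with each control period).
- imaging.snapshot(name): name is "scene" or "top" or "wrist"; returns the picture (384x512x3 uint8, red, green, blue); there is no depth.
- imaging.camera_params(name): a dict with "camera_matrix" (3x3 intrinsics, pixels), "R" (3x3) and "t" (3): a world point X has camera coordinates R X + t. Camera axes: x right, y down, z forward; pixel columns grow to the right and rows downward; lengths in m; the calibration is good to about 2 mm. A picture is of the moment at which its call begins: read the wrist's pose just before it. camera_params takes no time and is no camera call; for the wrist camera it gives the pose at the moment of the call.
- robot.close_job(): hands the job in; it is judged then, once.
The state is a dict: "time": time; "joint_positions": joint angles; "qvel": joint speeds; "joint_torque": joint torques, N m; "tool_pos": TCP position; "ee_rot": TCP orientation; "wrist_force": force on the tool from outside, world axes, zero at the start; "wrist_torque": the same for the moment, N m; "width": finger opening in m; "finger_force": force on a finger pad.
Only numpy, scipy, OpenCV 4.12 (cv2) and the standard library are available. Lean on these libraries where they do the work, as an engineer would, in place of code of your own. Each camera call takes 0.05 s, during which the arm holds its last target. There are 200 camera calls.

## Task

Pack up the veneer-edging stand for the day. While its carriage is still locked, lift every reel off its spindle and stand them all flat on the floor of the loose wooden tray, hub upwards and none on top of another; then turn the lock knob clockwise until it clicks over, slide the empty carriage fully home so that its lug lies in the fork, push the headed pin down until its head seats on the fork, and turn the knob back past its click so the carriage is locked again. Leave the other things on the bench where they are.

Things in the scene. Friction and masses are not known exactly. Their poses are not given: they have to be found in the camera images.
- stand: The fixed edging stand: plywood base 250 x 420 x 12 mm, steel rails. Origin on the bench under the carriage's track; its +y axis is the direction in which the carriage slides home, towards the fork and knob (plate edge at +235 mm y, other end at -185 mm); z up.
- reel0: Reel of veneer edging (may be absent): drum 88 mm across, 30 mm high, with a cardboard hub 44 mm across standing 34 mm above it (64 mm in all); 26 mm hole on the axis. 0.15 to 0.3 kg. Origin: centre of its underside; z up its axis. Starts loose on a spindle, underside 34 mm above the bench. Grip the hub from above; draw it straight up 75 mm or more to clear the spindle.
- reel1: Reel of veneer edging (may be absent): drum 88 mm across, 30 mm high, with a cardboard hub 44 mm across standing 34 mm above it (64 mm in all); 26 mm hole on the axis. 0.15 to 0.3 kg. Origin: centre of its underside; z up its axis. Starts loose on a spindle, underside 34 mm above the bench. Grip the hub from above; draw it straight up 75 mm or more to clear the spindle.
- reel2: Reel of veneer edging (may be absent): drum 88 mm across, 30 mm high, with a cardboard hub 44 mm across standing 34 mm above it (64 mm in all); 26 mm hole on the axis. 0.15 to 0.3 kg. Origin: centre of its underside; z up its axis. Starts loose on a spindle, underside 34 mm above the bench. Grip the hub from above; draw it straight up 75 mm or more to clear the spindle.
- reel3: Reel of veneer edging (may be absent): drum 88 mm across, 30 mm high, with a cardboard hub 44 mm across standing 34 mm above it (64 mm in all); 26 mm hole on the axis. 0.15 to 0.3 kg. Origin: centre of its underside; z up its axis. Starts loose on a spindle, underside 34 mm above the bench. Grip the hub from above; draw it straight up 75 mm or more to clear the spindle.
- tray: Loose wooden tray, 250 x 250 mm outside, 36 mm high, 7 mm walls and floor (inside 236 x 236 mm), 1.2 kg. Origin at the centre of its underside; z up. All four reels fit side by side, two by two. When it is knocked, reels in it may slide.
- spindle0 (a point): Tip of a steel spindle of the carriage: 19 mm thick, 70 mm tall above the carriage plate (plate top 34 mm above the bench), tip 104 mm above the bench. The four stand in a square of 105 mm.
- spindle1 (a point): Tip of a steel spindle of the carriage: 19 mm thick, 70 mm tall above the carriage plate (plate top 34 mm above the bench), tip 104 mm above the bench. The four stand in a square of 105 mm.
- spindle2 (a point): Tip of a steel spindle of the carriage: 19 mm thick, 70 mm tall above the carriage plate (plate top 34 mm above the bench), tip 104 mm above the bench. The four stand in a square of 105 mm.
- spindle3 (a point): Tip of a steel spindle of the carriage: 19 mm thick, 70 mm tall above the carriage plate (plate top 34 mm above the bench), tip 104 mm above the bench. The four stand in a square of 105 mm.
- carriage (a joint): Slide of the aluminium carriage along the stand's +y, m: 0 as found, 0.070 fully home against its stop with the lug's hole in line with the pin. While the knob is at its locked end a bolt holds it (1 or 2 mm of play); unlocked it slides stiffly, about 5 N, and stays where it is left. With a reel on it, it still slides.
- push_grip (a point): On the axis of the carriage's upright wooden handle, near its top, 92 mm above the bench: round, 25 mm thick, from 60 to 110 mm above the bench, at the end of the carriage away from the fork. Grip it from above (or push it from behind) to slide the carriage.
- lock_knob (a joint): Turn of the lock knob, rad: 0 locked (as found), 1.2 unlocked, growing clockwise as seen from above. It is sprung over a click at about 0.6: it resists with up to about 0.2 N m, let go short of the click it springs back to within 0.1 of the near end, past it it snaps on to within 0.1 of the far end. The same the other way. It can be locked again only with the carriage as found or fully home.
- knob_grip (a point): On the axis of the lock knob at the middle height of its grip bar, 72 mm above the bench. The black bar is 64 mm long along this point's x axis, 14 mm thick along its y, from 46 to 86 mm above the bench; it turns with the knob. Grip across the 14 mm.
- pin (a joint): Travel of the headed steel pin downwards, m: 0 to 0.008 as found (started in the upper tine of the fork), 0.034 when its head sits on the fork. It is a stiff fit, about 6 N, and stays where it is left. Down early it bars the way of the lug; it passes through the lug only with the carriage fully home.
- pin_head (a point): Centre of the top of the pin's round head (34 mm across, 14 mm thick). 108 mm above the bench at pin travel 0, 74 mm when seated; push it straight down.
- glue: White glue bottle, 60 mm across, 190 mm tall; a bystander, not to be disturbed. Origin at its underside.
- finish_can: Can, 84 mm across, 100 mm tall; a bystander, not to be disturbed. Origin at its underside.
- wax_jar: Amber jar, 70 mm across, 70 mm tall; a bystander, not to be disturbed. Origin at its underside.
- hammer: Hammer lying down, 260 mm long; a bystander, not to be disturbed. Origin at its underside.
- chisel: Hand tool lying down, about 200 mm long; a bystander, not to be disturbed. Origin at its underside.
- brush: Brush lying down, about 200 mm long; a bystander, not to be disturbed. Origin at its underside.
- offcut: Wooden offcut 150 x 50 x 30 mm; a bystander, not to be disturbed. Origin at its underside.
- mug: Blue mug, 80 mm across, 90 mm tall; a bystander, not to be disturbed. Origin at its underside.
Things that resemble listed ones, but are neither listed nor needed, are in the scene too. What is shaped like the reel1 but red is not meant. What is shaped like the reel2 but purple is not meant.

How it is judged:
On the way, in this order (a step that is already met when the one before it is completed fails the run):
1. every reel stands on the floor of the tray, with the carriage still locked (x of reel0 in the frame of tray between -0.08 and 0.08 m and y of reel0 in the frame of tray between -0.08 and 0.08 m and z of each of reel0, reel1, reel2, reel3 in the frame of tray below 0.015 m and angle between each of reel0, reel1, reel2, reel3's own z axis and vertical below 0.12 rad and x of reel1 in the frame of tray between -0.08 and 0.08 m and y of reel1 in the frame of tray between -0.08 and 0.08 m and x of reel2 in the frame of tray between -0.08 and 0.08 m and y of reel2 in the frame of tray between -0.08 and 0.08 m and x of reel3 in the frame of tray between -0.08 and 0.08 m and y of reel3 in the frame of tray between -0.08 and 0.08 m and value of joint lock_knob below 0.2 rad and value of joint carriage below 0.01 m), for 0.2 s.
2. the lock knob is turned past its click (value of joint lock_knob above 1 rad), for 0.2 s.
3. the carriage is fully home (value of joint carriage above 0.066 m), for 0.2 s.
4. the pin is pushed down until its head seats (value of joint carriage above 0.066 m and value of joint pin above 0.031 m), for 0.2 s.
5. the lock knob is turned back past its click (all of step 4 and value of joint lock_knob below 0.2 rad), for 0.2 s.
At the end, for the whole second after the job is handed in: every reel that is present stands hub up (within 0.12 rad) on the tray's floor (underside less than 15 mm above the tray's), its centre within 80 mm of the tray's centre along both sides, at rest; carriage home (over 66 mm of 70); pin seated (over 31 mm of 34); knob locked again (under 0.2 rad) (all of step 5 and x of reel0 in the frame of tray between -0.08 and 0.08 m and y of reel0 in the frame of tray between -0.08 and 0.08 m and z of each of reel0, reel1, reel2, reel3 in the frame of tray below 0.015 m and angle between each of reel0, reel1, reel2, reel3's own z axis and vertical below 0.12 rad and x of reel1 in the frame of tray between -0.08 and 0.08 m and y of reel1 in the frame of tray between -0.08 and 0.08 m and x of reel2 in the frame of tray between -0.08 and 0.08 m and y of reel2 in the frame of tray between -0.08 and 0.08 m and x of reel3 in the frame of tray between -0.08 and 0.08 m and y of reel3 in the frame of tray between -0.08 and 0.08 m and linear speed of each of reel0, reel1, reel2, reel3 below 0.03 m/s); the robot touches nothing.
It fails at once if a bystander on the bench is moved more than 40 mm (distance of any of glue, finish_can, wax_jar, hammer, chisel, brush, offcut, mug from where it was at the start of the episode above 0.04 m).
Of reel0, reel1, reel2, reel3 only 2 to 4 are there at a start; the rules pass over those that are not, and their reading is None.
At some moment in a run one of tray may be knocked a few centimetres aside while the robot is not near it.
Once in a run the grip may slacken for a moment while it holds something.
It also fails if it takes over 210 s, if anything falls off the work surface, if the arm or the gripper's body presses on something with over 40 N, if the wrist force passes 120 N, or if a joint passes its speed limit or range.

## Working session

There is one attempt and no reset: what is moved stays moved. The work goes in short steps, Python scripts to look and compute and a shell command to move; the robot and the scene stay as the last step left them, time stands still between calls to the robot, and variables do not carry over. Pictures are saved under pics/ and viewed, at most 14 in all, crops included, and the job is handed in when it is done.

```bash
mkdir -p pics; ls; python3 - <<'E'
from bench import robot, imaging
import cv2
for n in ("top","scene"):
    im=imaging.snapshot(n); cv2.imwrite(f"pics/{n}0.png",cv2.resize(im[:,:,::-1],(800,600),interpolation=cv2.INTER_CUBIC))
    p=imaging.camera_params(n); print(n,p)
o=robot.get_obs();print(o)
E
```

```text
pics
top {'camera_matrix': array([[405.80840852,   0.        , 249.31932929],
       [  0.        , 405.80840852, 192.79119315],
       [  0.        ,   0.        ,   1.        ]]), 'R': array([[-0.02510718, -0.99964566,  0.00884209],
       [-0.99676038,  0.02435671, -0.07665176],
       [ 0.07640924, -0.01073795, -0.99701872]]), 't': array([-0.01760032,  0.53674874,  1.43657663])}
scene {'camera_matrix': array([[473.65688271,   0.        , 253.43085654],
       [  0.        , 473.65688271, 190.89189139],
       [  0.        ,   0.        ,   1.        ]]), 'R': array([[ 0.15127976,  0.98841545, -0.01221981],
       [ 0.63556037, -0.10672755, -0.76463864],
       [-0.75708484,  0.10790792, -0.64434341]]), 't': array([-0.07101526, -0.2620119 ,  2.24546318])}
{'time': 0.1, 'joint_positions': array([-1.26509763e+00,  8.78924556e-02,  1.37208957e+00,  1.85763974e-05,
        1.68360017e+00, -1.03089206e-01]), 'qvel': array([-9.30857162e-04, -2.53595524e-03, -4.94562633e-03,  1.55970494e-03,
        7.68254589e-05, -1.27715623e-03]), 'joint_torque': array([ 2.17719346e-03, -3.41253233e+01, -3.03302658e+01,  7.19848112e-02,
        3.04152304e-02, -9.35265689e-05]), 'tool_pos': array([ 0.21848866, -0.50422917,  0.21542187]), 'ee_rot': array([-3.13961557e+00, -2.23101848e-04,  4.08789756e-01]), 'wrist_force': array([ 0.14032008, -0.21358085,  0.12049031]), 'wrist_torque': array([-0.0147803 ,  0.0025362 ,  0.03321923]), 'finger_force': 0.0, 'width': 0.09399812942234229}
```

View pics/top0.png

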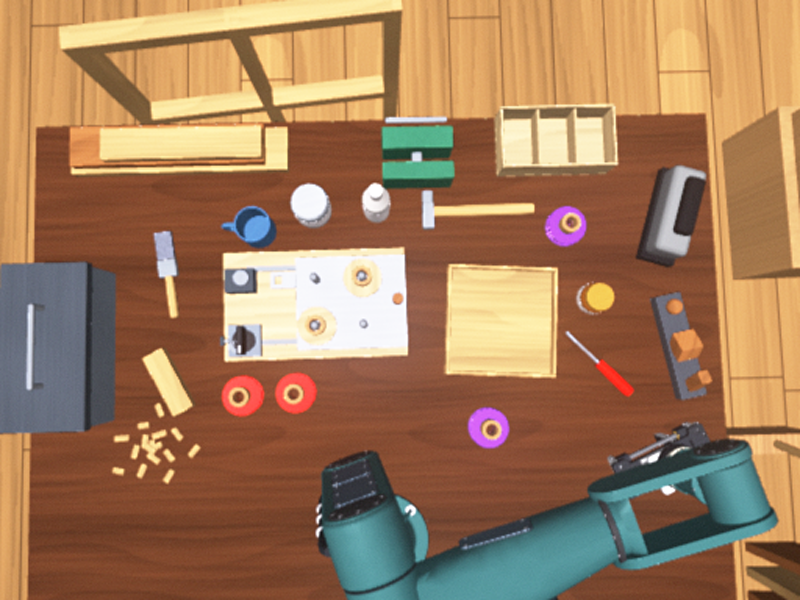

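View pics/scene0.png

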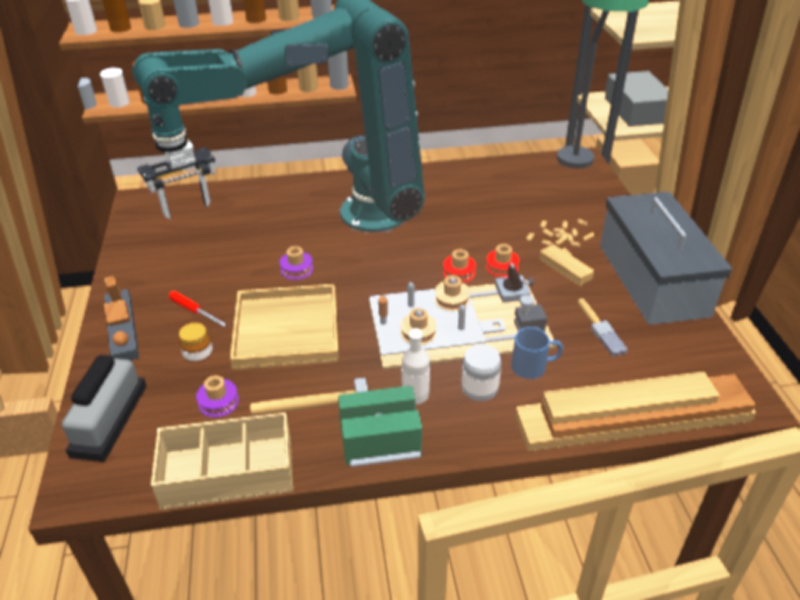

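```bash
python3 - <<'E'
from bench import robot, imaging
import cv2
im=imaging.snapshot("top")[:,:,::-1]
cv2.imwrite("pics/crop1.png",cv2.resize(im[150:245,135:270],(800,563),interpolation=cv2.INTER_CUBIC))
im=imaging.snapshot("scene")[:,:,::-1]
cv2.imwrite("pics/crop2.png",cv2.resize(im[150:245,225:360],(800,563),interpolation=cv2.INTER_CUBIC))
E
```

```text
(no output)
```

View pics/crop1.png

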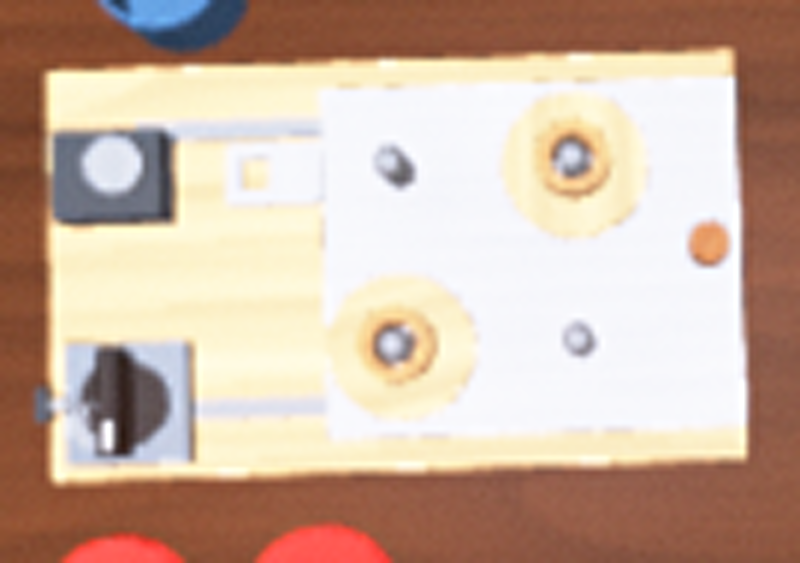

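View pics/crop2.png

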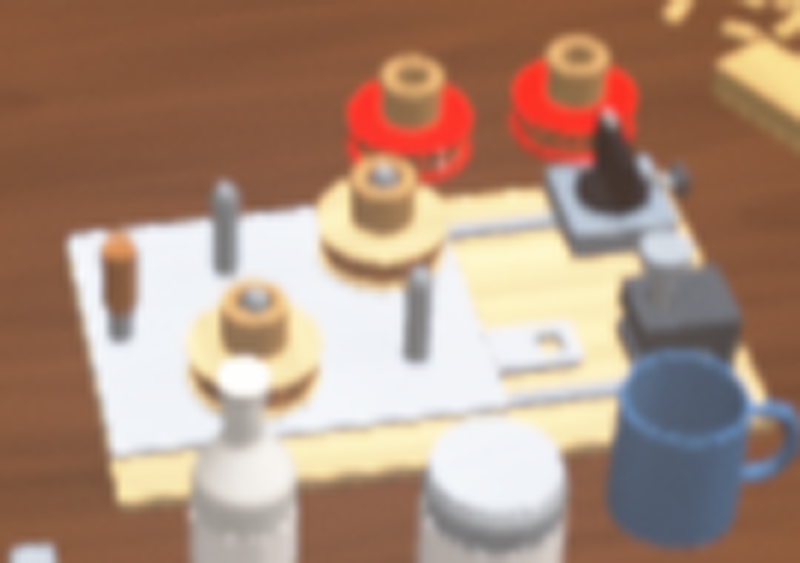

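```bash
cat > h.py <<'E'
import numpy as np
from bench import robot, imaging
def world(name,u,v,z,p=None):
    p=p or imaging.camera_params(name)
    d=p["R"].T@np.linalg.inv(p["camera_matrix"])@[u,v,1]; c=-p["R"].T@p["t"]
    return c+d*(z-c[2])/d[2]
def proj(name,X):
    p=imaging.camera_params(name); q=p["camera_matrix"]@(p["R"]@np.array(X)+p["t"]); return q[:2]/q[2]
E
python3 - <<'E'
from h import *
np.set_printoptions(precision=4,suppress=True)
k=800/135
for n,u,v,z in [("A",572,156,.104),("Ahub",572,158,.098),("B",397,342,.104),("Bhub",397,343,.098),("s1",389,157,.104),("s2",577,335,.104),("pin",112,163,.104),("knobN",108,352,.086),("knobS",110,450,.086),("handle",708,243,.110),
 ("plTL",46,72,.012),("plTR",733,50,.012),("plBR",746,458,.012),("plBL",55,482,.012)]:
    print(n,world("top",135+u/k,150+v/k,z))
for u,v in [(448,265),(557,267),(556,377),(446,375)]: print("tray",world("top",u*.64,v*.64,.036))
for n,u,v,z in [("A",255,297,.104),("B",383,175,.104),("pin",668,248,.104),("handle",119,245,.110)]:
    print("scene",n,world("scene",225+u/k,150+v/k,z))
E
```

```text
A [0.5873 0.029  0.104 ]
Ahub [0.5868 0.0292 0.098 ]
B [0.4832 0.1308 0.104 ]
Bhub [0.4829 0.1315 0.098 ]
s1 [0.5892 0.1337 0.104 ]
s2 [0.4847 0.0284 0.104 ]
pin [0.5896 0.2919 0.104 ]
knobN [0.4823 0.299  0.086 ]
knobS [0.4261 0.2982 0.086 ]
handle [ 0.5349 -0.0475  0.11  ]
plTL [0.6576 0.3524 0.012 ]
plTR [ 0.6612 -0.0682  0.012 ]
plBR [ 0.4116 -0.0694  0.012 ]
plBL [0.4077 0.3482 0.012 ]
tray [ 0.6148 -0.1664  0.036 ]
tray [ 0.6042 -0.4158  0.036 ]
tray [ 0.3542 -0.4022  0.036 ]
tray [ 0.365  -0.1538  0.036 ]
scene A [0.5964 0.0358 0.104 ]
scene B [0.4919 0.1386 0.104 ]
scene pin [0.5933 0.2995 0.104 ]
scene handle [ 0.5404 -0.0409  0.11  ]
```

```bash
python3 -m pendant '[[0,0,4.5,0,0,-8,0.7],[0,0,4,0,0,-8,0.7],[2.8,4.1,0,0,0,-7.4,0.7],[2.8,4.1,0,0,0,0,0.7],[2.8,4.1,0,0,0,0,0.7],[2.8,4.1,0,0,0,0,0.7],[2.8,4.1,0,0,0,0,0.7],[2.8,4.1,0,0,0,0,0.7]]'
python3 -m pendant '[[2.8,4.1,0,0,0,0,0.7],[2.8,4.1,0,0,0,0,0.7],[2.8,4.1,0,0,0,0,0.7],[2.8,4.1,0,0,0,0,0.7],[2.8,4.1,0,0,0,0,0.7],[2.8,4.1,0,0,0,0,0.7],[0,0,0,0,0,0,0.7],[0,0,0,0,0,0,0.7]]'
python3 - <<'E'
from h import *
import cv2
np.set_printoptions(precision=4,suppress=True)
im=imaging.snapshot("wrist");cv2.imwrite("pics/w1.png",cv2.resize(im[:,:,::-1],(768,576),interpolation=cv2.INTER_CUBIC))
p=imaging.camera_params("wrist");print(-p["R"].T@p["t"],p["R"]);o=robot.get_obs();print(o["tool_pos"],o["ee_rot"],o["time"])
E
```

```text
time: 1.0
tool_pos: [0.3873, -0.2569, 0.3015]
ee_rot: [3.141, -0.0, -0.0]
wrist_force: [0.0, -0.4, -0.0]
width: 0.0659
finger_force: 0.0
time: 1.8
tool_pos: [0.5547, -0.0118, 0.3006]
ee_rot: [3.141, 0.002, 0.003]
wrist_force: [-0.4, 0.2, -0.2]
width: 0.0655
finger_force: 0.0
[ 0.6216 -0.0133  0.4693] [[ 0.0008 -1.      0.0001]
 [-0.9722 -0.0007  0.2341]
 [-0.2341 -0.0003 -0.9722]]
[ 0.5544 -0.0128  0.3011] [3.141  0.0012 0.0008] 1.85
```

View pics/w1.png

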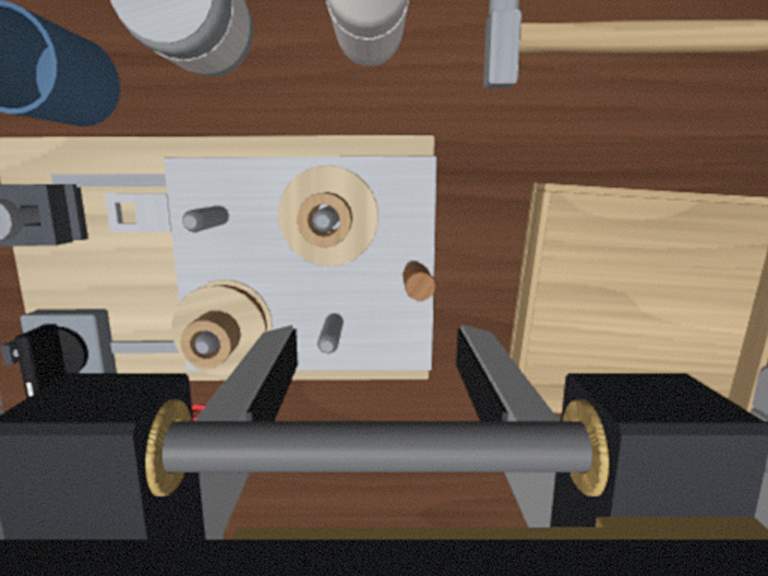

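```bash
python3 - <<'E'
from h import *
np.set_printoptions(precision=4,suppress=True)
for n,u,v,z in [("Ahub",325,219,.098),("Atip",326,217,.104),("Bhub",209,343,.098),("Btip",205,342,.104),("s1",192,220,.104),("s2",326,348,.104),("handle",420,287,.110),("glue front",370,62,0),("platenear",428,378,.012),("plateTR",434,136,.012),("plateTLx0",0,138,.012),
("trayTL in",545,185,.036),("trayTL out",537,183,.036),("trayBL",517,350,.036)]:
    print(n,world("wrist",u/1.5,v/1.5,z))
E
```

```text
Ahub [0.5903 0.0279 0.098 ]
Atip [0.5924 0.0264 0.104 ]
Bhub [0.4849 0.1299 0.098 ]
Btip [0.488  0.1309 0.104 ]
s1 [0.59   0.1323 0.104 ]
s2 [0.4827 0.0292 0.104 ]
handle [ 0.5371 -0.0484  0.11  ]
glue front [ 0.7284 -0.0072  0.    ]
platenear [ 0.4136 -0.0689  0.012 ]
plateTR [ 0.6612 -0.0679  0.012 ]
plateTLx0 [0.6591 0.3441 0.012 ]
trayTL in [ 0.6163 -0.1685  0.036 ]
trayTL out [ 0.6181 -0.161   0.036 ]
trayBL [ 0.4549 -0.1544  0.036 ]
```

```bash
python3 -m pendant '[[3.5,3.5,0,0,0,0,0.7],[0.1,0.6,-4,0,0,0,0.7],[0,0,-4.5,0,0,0,0.7],[0,0,-4.5,0,0,0,0.7],[0,0,-4,0,0,0,0.7],[0,0,-3,0,0,0,0.7],[0,0,-2.1,0,0,0,0.7],[0,0,0,0,0,0,0.7]]'
python3 -m pendant '[[0,0,0,0,0,0,0.2],[0,0,0,0,0,0,0.2],[0,0,0,0,0,0,0.2],[0,0,0,0,0,0,0.2],[0,0,0,0,0,0,0.2],[0,0,0,0,0,0,0.2]]'
```

```text
time: 2.65
tool_pos: [0.5885, 0.0264, 0.0781]
ee_rot: [3.141, 0.005, -0.003]
wrist_force: [0.6, -0.1, 0.3]
width: 0.0657
finger_force: 0.0
time: 3.25
tool_pos: [0.5915, 0.0284, 0.0823]
ee_rot: [3.141, -0.003, 0.0]
wrist_force: [-1.1, 0.0, 6.1]
width: 0.0424
finger_force: 30.0
```

```bash
python3 -m pendant '[[0,0,2,0,0,0,0.2],[0,0,3,0,0,0,0.2],[0,0,3,0,0,0,0.2],[0,0,3,0,0,0,0.2],[0,0,3,0,0,0,0.2],[0,0,2,0,0,0,0.2],[0,0,0,0,0,0,0.2]]'
python3 -m pendant '[[-0.5,-3,0,0,0,0,0.2],[-0.7,-4.5,0,0,0,0,0.2],[-0.8,-4.6,0,0,0,0,0.2],[-0.8,-4.6,0,0,0,0,0.2],[-0.8,-4.6,0,0,0,0,0.2],[-0.8,-4.6,0,0,0,0,0.2],[-0.8,-4.6,0,0,0,0,0.2],[0,0,0,0,0,0,0.2]]'
python3 - <<'E'
from h import *
import cv2
im=imaging.snapshot("top");cv2.imwrite("pics/t2.png",cv2.resize(im[110:290,200:440,::-1],(800,600),interpolation=cv2.INTER_CUBIC))
E
```

```text
time: 3.95
tool_pos: [0.592, 0.0282, 0.2439]
ee_rot: [3.141, -0.006, 0.001]
wrist_force: [0.4, -0.2, -0.7]
width: 0.0426
finger_force: 30.0
time: 4.75
tool_pos: [0.536, -0.2821, 0.2368]
ee_rot: [3.141, 0.006, -0.007]
wrist_force: [0.6, 0.5, -2.1]
width: 0.0427
finger_force: 30.0
```

View pics/t2.png

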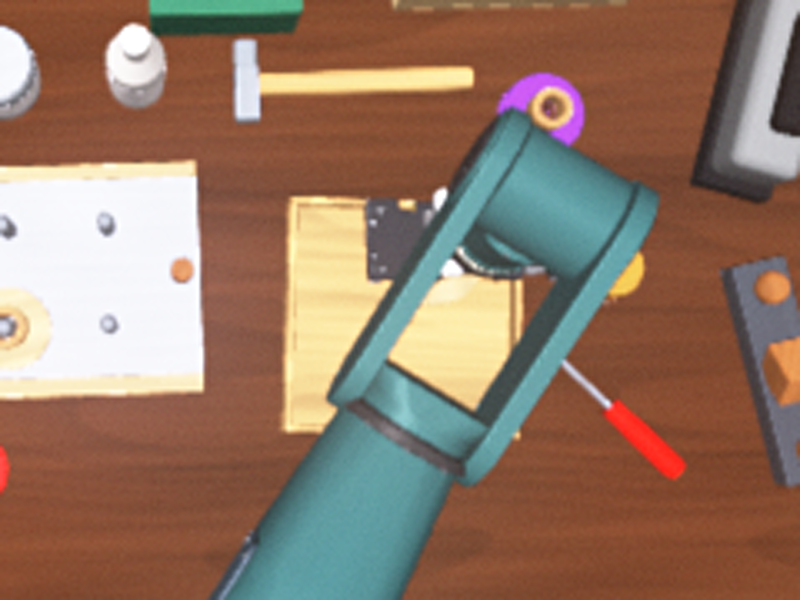

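```bash
python3 -m pendant '[[-0.5,-2.6,0,0,0,0,0.2],[-0.5,-2.5,0,0,0,0,0.2],[0,0,-4,0,0,0,0.2],[0,0,-4.5,0,0,0,0.2],[0,0,-4,0,0,0,0.2],[0,0,-3,0,0,0,0.2],[0,0,-1.5,0,0,0,0.2],[0,0,0,0,0,0,0.2]]'
python3 -m pendant '[[0,0,-0.5,0,0,0,0.2],[0,0,-0.4,0,0,0,0.2],[0,0,0,0,0,0,0.2]]'
```

```text
time: 5.6
tool_pos: [0.527, -0.3252, 0.0665]
ee_rot: [-3.137, 0.006, 0.002]
wrist_force: [-0.9, -0.3, -2.1]
width: 0.0423
finger_force: 30.0
time: 5.9
tool_pos: [0.5293, -0.328, 0.0627]
ee_rot: [3.14, -0.002, 0.0]
wrist_force: [-0.7, 0.1, -2.1]
width: 0.0428
finger_force: 30.0
```

```bash
python3 -m pendant '[[0,0,-0.3,0,0,0,0.2],[0,0,-0.3,0,0,0,0.2],[0,0,-0.2,0,0,0,0.2],[0,0,0,0,0,0,0.2],[0,0,0,0,0,0,0.2]]'
```

```text
time: 6.4
tool_pos: [0.5289, -0.3282, 0.0554]
ee_rot: [3.14, -0.001, 0.0]
wrist_force: [-2.6, 0.5, 6.1]
width: 0.0427
finger_force: 30.0
```

```bash
python3 -m pendant '[[0,0,0.1,0,0,0,0.7],[0,0,0,0,0,0,0.7],[0,0,0,0,0,0,0.7],[0,0,2,0,0,0,0.7],[0,0,4,0,0,0,0.7],[0,0,4,0,0,0,0.7],[0,0,4,0,0,0,0.7],[0,0,4,0,0,0,0.7]]'
python3 -m pendant '[[-0.5,4.7,0,0,0,0,0.7],[-0.5,4.7,0,0,0,0,0.7],[-0.5,4.7,0,0,0,0,0.7],[-0.5,4.7,0,0,0,0,0.7],[-0.5,4.7,0,0,0,0,0.7],[-0.5,4.7,0,0,0,0,0.7],[-0.5,4.7,0,0,0,0,0.7],[-0.5,4.7,0,0,0,0,0.7]]'
python3 -m pendant '[[-0.4,4.7,0,0,0,0,0.7],[0,3.5,0,0,0,0,0.7],[0,0,0,0,0,0,0.7],[0,0,0,0,0,0,0.7]]'
python3 - <<'E'
from h import *
import cv2
im=imaging.snapshot("top");cv2.imwrite("pics/t3.png",cv2.resize(im[110:290,160:400,::-1],(800,600),interpolation=cv2.INTER_CUBIC))
E
```

```text
time: 7.2
tool_pos: [0.5285, -0.3275, 0.2357]
ee_rot: [-3.141, 0.0, 0.0]
wrist_force: [0.7, 0.1, 0.1]
width: 0.0658
finger_force: 0.0
time: 8.0
tool_pos: [0.4881, 0.0501, 0.2344]
ee_rot: [3.142, -0.0, 0.0]
wrist_force: [0.3, 0.9, 0.2]
width: 0.0658
finger_force: 0.0
time: 8.4
tool_pos: [0.4844, 0.1307, 0.2342]
ee_rot: [3.141, 0.0, 0.002]
wrist_force: [-0.0, -0.3, -0.1]
width: 0.0659
finger_force: 0.0
```

View pics/t3.png

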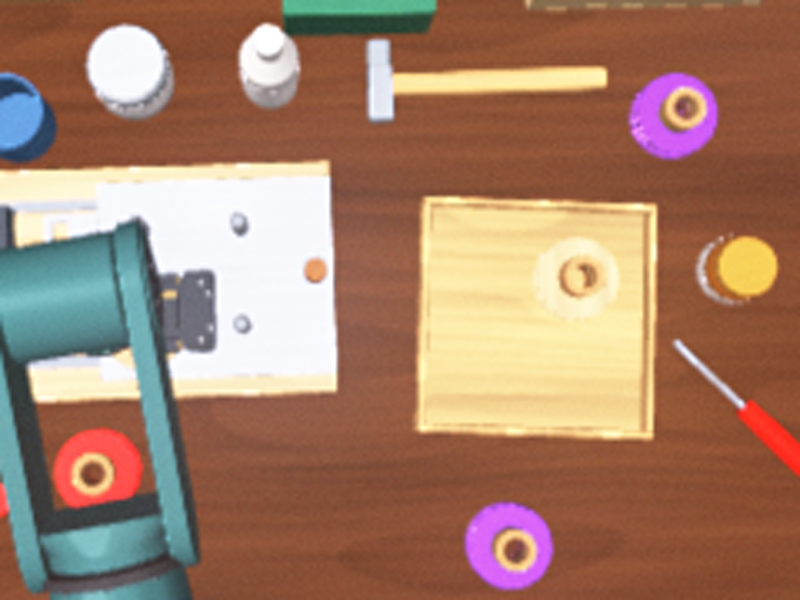

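```bash
python3 -m pendant '[[0,0,-4,0,0,0,0.7],[0,0,-4.5,0,0,0,0.7],[0,0,-4,0,0,0,0.7],[0,0,-2,0,0,0,0.7],[0,0,-0.8,0,0,0,0.7],[0,0,0,0,0,0,0.2],[0,0,0,0,0,0,0.2],[0,0,0,0,0,0,0.2]]'
python3 -m pendant '[[0,0,0,0,0,0,0.2],[0,0,0,0,0,0,0.2],[0,0,0,0,0,0,0.2]]'
```

```text
time: 9.25
tool_pos: [0.486, 0.1307, 0.0835]
ee_rot: [-3.14, -0.004, -0.0]
wrist_force: [-0.0, 7.2, 0.2]
width: 0.0455
finger_force: 4.0
time: 9.55
tool_pos: [0.486, 0.1316, 0.0834]
ee_rot: [-3.139, -0.004, 0.001]
wrist_force: [0.0, 5.5, 5.9]
width: 0.043
finger_force: 30.0
```

```bash
python3 -m pendant '[[0,0,2,0,0,0,0.2],[0,0,3,0,0,0,0.2],[0,0,3,0,0,0,0.2],[0,0,3,0,0,0,0.2],[0,0,3,0,0,0,0.2],[0,0,2,0,0,0,0.2],[0,0,0,0,0,0,0.2]]'
python3 -m pendant '[[-0.4,-3,0,0,0,0,0.2],[-0.5,-4.3,0,0,0,0,0.2],[-0.6,-4.8,0,0,0,0,0.2],[-0.6,-4.9,0,0,0,0,0.2],[-0.6,-4.9,0,0,0,0,0.2],[-0.6,-4.9,0,0,0,0,0.2],[-0.5,-4.9,0,0,0,0,0.2],[-0.5,-4.9,0,0,0,0,0.2]]'
python3 -m pendant '[[0,0,0,0,0,0,0.2],[0,0,0,0,0,0,0.2]]'
python3 - <<'E'
from h import *
import cv2
im=imaging.snapshot("wrist");cv2.imwrite("pics/w2.png",im[:,:,::-1])
im=imaging.snapshot("top");cv2.imwrite("pics/t4.png",im[:,:,::-1])
cv2.imwrite("pics/c4.png",cv2.hconcat([cv2.imread("pics/w2.png"),cv2.imread("pics/t4.png")[:,130:400]]))
E
```

```text
time: 10.25
tool_pos: [0.4859, 0.1296, 0.2445]
ee_rot: [3.14, -0.006, -0.0]
wrist_force: [0.5, -0.5, -2.4]
width: 0.0431
finger_force: 30.0
time: 11.05
tool_pos: [0.4397, -0.2376, 0.239]
ee_rot: [-3.141, 0.004, -0.0]
wrist_force: [0.8, -0.3, -1.4]
width: 0.0429
finger_force: 30.0
time: 11.25
tool_pos: [0.4401, -0.2365, 0.2389]
ee_rot: [-3.139, 0.005, -0.003]
wrist_force: [0.6, -0.1, -2.1]
width: 0.043
finger_force: 30.0
```

View pics/c4.png

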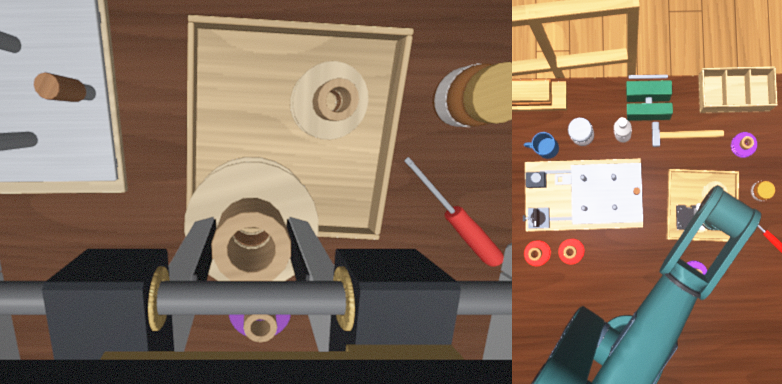

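```bash
python3 -m pendant '[[0.3,0.1,-4,0,0,0,0.2],[0,0,-4.5,0,0,0,0.2],[0,0,-4,0,0,0,0.2],[0,0,-3,0,0,0,0.2],[0,0,-1.5,0,0,0,0.2],[0,0,-0.5,0,0,0,0.2],[0,0,-0.3,0,0,0,0.2],[0,0,0,0,0,0,0.2]]'
python3 -m pendant '[[0,0,-0.3,0,0,0,0.2],[0,0,-0.2,0,0,0,0.2],[0,0,0,0,0,0,0.2]]'
```

```text
time: 12.15
tool_pos: [0.4453, -0.2344, 0.0643]
ee_rot: [3.141, -0.001, 0.002]
wrist_force: [0.1, -0.0, -2.8]
width: 0.0429
finger_force: 30.0
time: 12.45
tool_pos: [0.4447, -0.2348, 0.0588]
ee_rot: [3.141, -0.0, 0.0]
wrist_force: [0.3, -0.2, -2.8]
width: 0.0431
finger_force: 30.0
```

```bash
python3 -m pendant '[[0,0,-0.2,0,0,0,0.2],[0,0,-0.2,0,0,0,0.2],[0,0,0,0,0,0,0.2],[0,0,0,0,0,0,0.2]]'
```

```text
time: 12.85
tool_pos: [0.445, -0.2352, 0.0564]
ee_rot: [3.141, -0.001, 0.0]
wrist_force: [-3.4, 1.2, 7.1]
width: 0.0425
finger_force: 30.0
```

```bash
python3 -m pendant '[[0,0,0.1,0,0,0,0.7],[0,0,0,0,0,0,0.7],[0,0,0,0,0,0,0.7],[0,0,2,0,0,0,0.7],[0,0,4,0,0,0,0.7],[0,0,4.5,0,0,0,0.7],[0,0,4.5,0,0,0,0.7],[0,0,4.5,0,0,0,0.7]]'
python3 -m pendant '[[0,4.8,0,0,0,8.5,0.7],[0,4.8,0,0,0,8.5,0.7],[0,4.8,0,0,0,8.5,0.7],[0,4.8,0,0,0,8.5,0.7],[0,4.8,0,0,0,8.5,0.7],[0,4.8,0,0,0,8.5,0.7],[0,4.8,0,0,0,8.5,0.7],[0,4.8,0,0,0,8.5,0.7]]'
python3 -m pendant '[[0,4.8,0,0,0,8.5,0.7],[0,4.8,0,0,0,8.5,0.7],[0,4.8,0,0,0,8.5,0.7],[0,0,0,0,0,8.5,0.7],[0,0,0,0,0,8.5,0.7],[0,0,0,0,0,8.5,0.7],[0,0,0,0,0,8.5,0.7],[0,0,0,0,0,8.5,0.7]]'
python3 -m pendant '[[0,0,0,0,0,8.5,0.5],[0,0,0,0,0,8.5,0.5],[0,0,0,0,0,8.5,0.5],[0,0,0,0,0,8.5,0.5],[0,0,0,0,0,8.5,0.5],[0,0,0,0,0,1.5,0.5],[0,0,0,0,0,0,0.5],[0,0,0,0,0,0,0.5]]'
python3 - <<'E'
from h import *
import cv2
im=imaging.snapshot("wrist")[:,:,::-1]
im2=imaging.snapshot("top")[:,:,::-1]
cv2.imwrite("pics/w3.png",im);cv2.imwrite("pics/t5.png",im2)
cv2.imwrite("pics/c5.png",cv2.vconcat([cv2.resize(im[:240],(800,375)),cv2.resize(im2[140:250,120:400],(560,220)).copy() if 0 else cv2.resize(im2[150:225,120:400],(800,214))]))
o=robot.get_obs();print(o["tool_pos"],o["ee_rot"],o["joint_positions"])
p=imaging.camera_params("wrist");print(p)
E
```

```text
time: 13.65
tool_pos: [0.4444, -0.2345, 0.2521]
ee_rot: [3.142, 0.0, 0.0]
wrist_force: [1.0, -0.9, -0.1]
width: 0.0658
finger_force: 0.0
time: 14.45
tool_pos: [0.4443, 0.1513, 0.2505]
ee_rot: [3.141, -0.0, 1.193]
wrist_force: [0.8, -0.6, -0.4]
width: 0.0659
finger_force: 0.0
time: 15.25
tool_pos: [0.4446, 0.2935, 0.2501]
ee_rot: [-3.141, -0.0, 2.38]
wrist_force: [0.7, 0.6, 0.0]
width: 0.0657
finger_force: 0.0
time: 16.05
tool_pos: [0.4446, 0.2933, 0.2504]
ee_rot: [3.142, -0.0, 3.14]
wrist_force: [0.1, -0.0, -0.5]
width: 0.0472
finger_force: 0.0
[0.44464884 0.29332255 0.25046142] [ 3.14148845e+00 -2.34431524e-05  3.14073605e+00] [ 4.76622890e-01  4.44031088e-02  1.34927105e+00  1.04960144e-04
  1.74789143e+00 -1.09329834e+00]
{'camera_matrix': array([[305.96679011,   0.        , 250.95387885],
       [  0.        , 305.96679011, 192.99093443],
       [  0.        ,   0.        ,   1.        ]]), 'R': array([[ 9.05962175e-04,  9.99999444e-01,  5.38990091e-04],
       [ 9.72642749e-01, -1.00638756e-03,  2.32303830e-01],
       [ 2.32304243e-01,  3.13786321e-04, -9.72643121e-01]]), 't': array([-0.29335235, -0.46412401,  0.319523  ])}
```

View pics/c5.png

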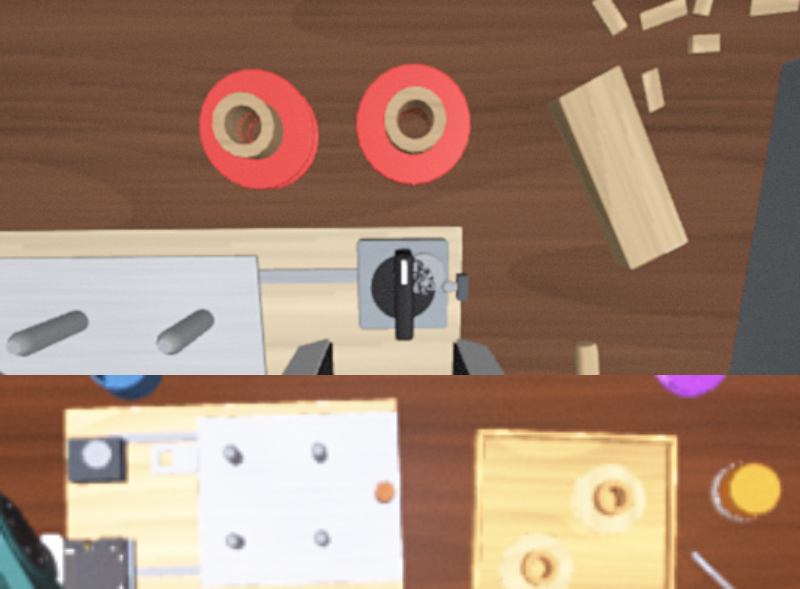

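```bash
python3 - <<'E'
from h import *
np.set_printoptions(precision=4,suppress=True)
for n,u,v,z in [("barfar",403,250,.086),("barnear",403,339,.086),("disc",404,287,.046),("plate corner",462,228,.012)]:
    print(n,world("wrist",u/1.5625,v/1.5625,z))
E
```

```text
barfar [0.42   0.3005 0.086 ]
barnear [0.485  0.3008 0.086 ]
disc [0.4546 0.3024 0.046 ]
plate corner [0.4109 0.3519 0.012 ]
```

```bash
python3 -m pendant '[[0.8,0.7,-4,0,0,0,0.5],[0,0,-4.5,0,0,0,0.5],[0,0,-4,0,0,0,0.5],[0,0,-3,0,0,0,0.5],[0,0,-2,0,0,0,0.5],[0,0,-0.9,0,0,0,0.5],[0,0,0,0,0,0,0.5]]'
python3 -m pendant '[[0,0,0,0,0,0,0.05],[0,0,0,0,0,0,0.05],[0,0,0,0,0,0,0.05],[0,0,0,0,0,0,0.05],[0,0,0,0,0,0,0.05],[0,0,0,0,0,0,0.05],[0,0,0,0,0,0,0.05]]'
```

```text
time: 16.85
tool_pos: [0.4519, 0.2999, 0.0652]
ee_rot: [-3.14, -0.002, 3.141]
wrist_force: [0.4, 0.2, -0.4]
width: 0.0472
finger_force: 0.0
time: 17.55
tool_pos: [0.4531, 0.3014, 0.0674]
ee_rot: [3.139, 0.002, -3.141]
wrist_force: [-0.9, 3.2, 2.2]
width: 0.0137
finger_force: 30.0
```

```bash
python3 -m pendant '[[0,0,0,0,0,-7,0.05],[0,0,0,0,0,-7,0.05],[0,0,0,0,0,-7,0.05],[0,0,0,0,0,-7,0.05],[0,0,0,0,0,-7,0.05],[0,0,0,0,0,-7,0.05]]'
python3 -m pendant '[[0,0,0,0,0,-7,0.05],[0,0,0,0,0,-7,0.05],[0,0,0,0,0,-7,0.05],[0,0,0,0,0,-5,0.05],[0,0,0,0,0,0,0.05],[0,0,0,0,0,0,0.05]]'
python3 -c "
from h import *;o=robot.get_obs();print(o['ee_rot'],o['wrist_torque'])"
```

```text
time: 18.15
tool_pos: [0.4536, 0.3026, 0.0674]
ee_rot: [3.136, -0.001, 2.404]
wrist_force: [1.8, 7.4, 0.3]
width: 0.0135
finger_force: 30.0
time: 18.75
tool_pos: [0.4543, 0.3031, 0.0674]
ee_rot: [3.135, -0.004, 1.955]
wrist_force: [3.8, 7.5, -0.4]
width: 0.0136
finger_force: 30.0
[ 3.13496665 -0.00402157  1.9554826 ] [ 1.39788593 -0.58711062  0.01377507]
```

```bash
python3 -m pendant '[[0,0,0,0,0,0,0.5],[0,0,0,0,0,0,0.5],[0,0,0,0,0,0,0.5],[0,0,0,0,0,0,0.5],[0,0,2,0,0,0,0.5],[0,0,4,0,0,0,0.5],[0,0,4,0,0,0,0.5],[0,0,4,0,0,0,0.5]]'
python3 -m pendant '[[1,-4.4,0,0,0,8.5,0.6],[1,-4.4,0,0,0,8.5,0.6],[1,-4.4,0,0,0,8.5,0.6],[1.1,-4.4,0,0,0,8.5,0.6],[1.1,-4.4,0,0,0,8.5,0.6],[1.1,-4.4,0,0,0,8.5,0.6],[1.1,-4.4,0,0,0,8.5,0.6],[1.1,-4.1,0,0,0,8.5,0.6]]'
python3 -m pendant '[[0,0,0,0,0,0,0.6],[0,0,0,0,0,0,0.6]]'
python3 - <<'E'
from h import *
import cv2
im=imaging.snapshot("scene")[:,:,::-1]
cv2.imwrite("pics/c6.png",cv2.resize(im[120:260,140:360],(800,509),interpolation=cv2.INTER_CUBIC))
o=robot.get_obs();print(o["tool_pos"],o["ee_rot"])
E
```

```text
time: 19.55
tool_pos: [0.4522, 0.2997, 0.2075]
ee_rot: [-3.14, 0.001, 1.955]
wrist_force: [0.3, -0.6, 0.6]
width: 0.047
finger_force: 0.0
time: 20.35
tool_pos: [0.5334, -0.0304, 0.2065]
ee_rot: [-3.141, -0.0, 3.079]
wrist_force: [-0.1, -0.0, -0.1]
width: 0.0565
finger_force: 0.0
time: 20.55
tool_pos: [0.5333, -0.0291, 0.2061]
ee_rot: [3.141, -0.001, 3.07]
wrist_force: [-0.5, 0.4, 0.1]
width: 0.0561
finger_force: 0.0
[ 0.53323011 -0.02814364  0.20623894] [ 3.14087719e+00 -9.69035411e-04  3.07199203e+00]
```

View pics/c6.png

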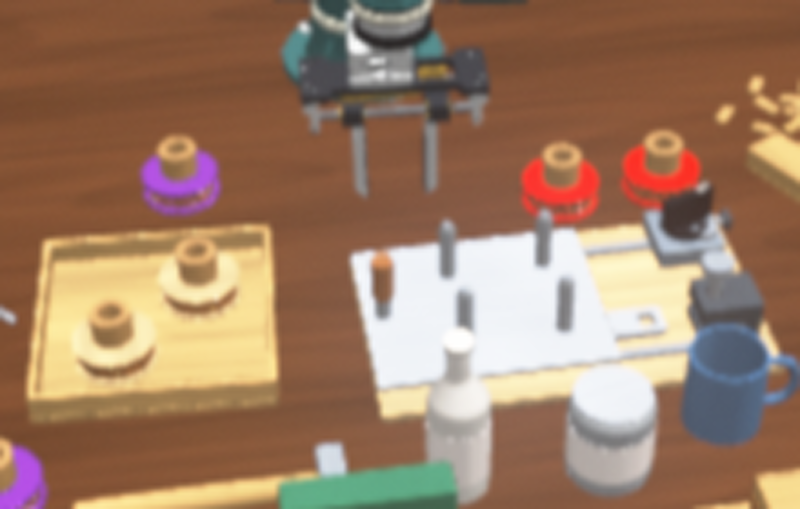

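```bash
python3 -m pendant '[[0.4,-1.9,0,0,0,4,0.6],[0,0,-4,0,0,0,0.6],[0,0,-4,0,0,0,0.6],[0,0,-3,0,0,0,0.6],[0,0,-1.1,0,0,0,0.6],[0,0,0,0,0,0,0.6]]'
python3 -m pendant '[[0,0,0,0,0,0,0.1],[0,0,0,0,0,0,0.1],[0,0,0,0,0,0,0.1],[0,0,0,0,0,0,0.1],[0,0,0,0,0,0,0.1],[0,0,0,0,0,0,0.1],[0,0,0,0,0,0,0.1],[0,0,0,0,0,0,0.1]]'
```

```text
time: 21.2
tool_pos: [0.5363, -0.0459, 0.0839]
ee_rot: [3.141, -0.004, -3.138]
wrist_force: [-0.6, -0.1, 0.6]
width: 0.0565
finger_force: 0.0
time: 22.0
tool_pos: [0.5383, -0.0469, 0.0867]
ee_rot: [3.141, 0.002, -3.139]
wrist_force: [0.3, 3.5, 4.9]
width: 0.0245
finger_force: 30.0
```

```bash
python3 -m pendant '[[0,1,0,0,0,0,0.1],[0,1,0,0,0,0,0.1],[0,1,0,0,0,0,0.1],[0,1,0,0,0,0,0.1],[0,1,0,0,0,0,0.1],[0,1,0,0,0,0,0.1],[0,0.8,0,0,0,0,0.1],[0,0,0,0,0,0,0.1]]'
python3 -m pendant '[[0,0.4,0,0,0,0,0.1],[0,0.3,0,0,0,0,0.1],[0,0,0,0,0,0,0.1],[0,0,0,0,0,0,0.1]]'
```

```text
time: 22.8
tool_pos: [0.5378, 0.0197, 0.0867]
ee_rot: [-3.139, 0.001, -3.14]
wrist_force: [-2.0, -1.4, 6.7]
width: 0.0244
finger_force: 30.0
time: 23.2
tool_pos: [0.5377, 0.0232, 0.0866]
ee_rot: [-3.133, 0.0, -3.141]
wrist_force: [-3.1, -10.3, 5.7]
width: 0.0248
finger_force: 30.1
```

```bash
python3 -m pendant '[[0,0,0,0,0,0,0.6],[0,0,0,0,0,0,0.6],[0,0,0,0,0,0,0.6],[0,0,0,0,0,0,0.6],[0,0,3,0,0,0,0.6],[0,0,4.5,0,0,0,0.6],[0,0,4.5,0,0,0,0.6],[0,0,3,0,0,0,0.6]]'
python3 -m pendant '[[0.8,4.5,0,0,0,0,0.3],[0.8,4.5,0,0,0,0,0],[0.9,4.5,0,0,0,0,0],[0.9,4.5,0,0,0,0,0],[0.9,4.5,0,0,0,0,0],[0.9,4.5,0,0,0,0,0],[0,0,0,0,0,0,0],[0,0,0,0,0,0,0]]'
python3 - <<'E'
from h import *
import cv2
np.set_printoptions(precision=4,suppress=True)
im=imaging.snapshot("wrist")[:,:,::-1]
im2=imaging.snapshot("top")[:,:,::-1]
cv2.imwrite("pics/c7.png",cv2.vconcat([cv2.resize(im,(500,375)),cv2.resize(im2[150:250,135:385],(500,200))]))
o=robot.get_obs();print(o["tool_pos"],o["ee_rot"])
E
```

```text
time: 24.0
tool_pos: [0.5383, 0.0279, 0.2391]
ee_rot: [-3.142, 0.004, -3.139]
wrist_force: [-0.3, -1.2, 0.3]
width: 0.0567
finger_force: 0.0
time: 24.8
tool_pos: [0.5892, 0.2987, 0.2341]
ee_rot: [-3.14, -0.002, -3.137]
wrist_force: [-0.2, 0.2, 0.4]
width: 0.0005
finger_force: 0.0
[0.5895 0.2969 0.2354] [-3.141  -0.0003 -3.1401]
```

View pics/c7.png

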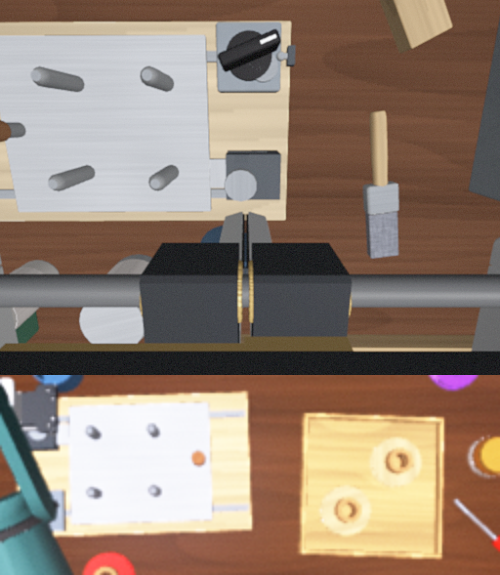

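```bash
python3 - <<'E'
from h import *
np.set_printoptions(precision=4,suppress=True)
for z in(.1,.104,.108): print(world("wrist",241*1.024,185*1.024,z))
E
```

```text
[0.5911 0.2921 0.1   ]
[0.5902 0.2922 0.104 ]
[0.5893 0.2922 0.108 ]
```

```bash
python3 -m pendant '[[0,-0.5,-3,0,0,0,0],[0,0,-4,0,0,0,0],[0,0,-3,0,0,0,0],[0,0,-1.5,0,0,0,0],[0,0,-0.6,0,0,0,0],[0,0,-0.6,0,0,0,0],[0,0,-0.5,0,0,0,0],[0,0,0,0,0,0,0]]'
python3 -m pendant '[[0,0,-0.5,0,0,0,0],[0,0,-0.4,0,0,0,0],[0,0,-0.4,0,0,0,0],[0,0,-0.2,0,0,0,0],[0,0,-0.2,0,0,0,0],[0,0,0,0,0,0,0]]'
```

```text
time: 25.7
tool_pos: [0.5908, 0.2924, 0.1064]
ee_rot: [3.14, 0.004, -3.14]
wrist_force: [-1.5, -0.8, 2.3]
width: 0.0003
finger_force: 1.4
time: 26.3
tool_pos: [0.5911, 0.2926, 0.0892]
ee_rot: [3.141, 0.004, -3.14]
wrist_force: [-0.8, -1.0, 5.7]
width: 0.0003
finger_force: 2.6
```

```bash
python3 -m pendant '[[0,0,-0.2,0,0,0,0],[0,0,-0.2,0,0,0,0],[0,0,0,0,0,0,0]]'
python3 -m pendant '[[0,0,-0.2,0,0,0,0],[0,0,-0.2,0,0,0,0],[0,0,0,0,0,0,0],[0,0,0,0,0,0,0]]'
```

```text
time: 26.6
tool_pos: [0.5911, 0.2926, 0.0853]
ee_rot: [3.141, 0.004, -3.14]
wrist_force: [-0.1, -2.8, 6.7]
width: 0.0005
finger_force: 3.0
time: 27.0
tool_pos: [0.5912, 0.2927, 0.0851]
ee_rot: [3.14, 0.006, -3.14]
wrist_force: [-5.6, -4.8, 16.8]
width: 0.0001
finger_force: 8.6
```

```bash
python3 -m pendant '[[0,0,3,0,0,0,0],[0,0,4.5,0,0,0,0],[0,0,4.5,0,0,0,0.5],[-3.4,0.2,0,0,0,-8.5,0.5],[-3.4,0.2,0,0,0,-8.5,0.5],[-3.5,0.2,0,0,0,-8.5,0.5],[-3.5,0.3,0,0,0,-8.5,0.5],[0,0,0,0,0,-8.5,0.5]]'
python3 -m pendant '[[0,0,0,0,0,-8.5,0.5],[0,0,0,0,0,-8.5,0.5],[0,0,0,0,0,-8.5,0.5],[0,0,0,0,0,0,0.5],[0,0,0,0,0,0,0.5]]'
python3 - <<'E'
from h import *
import cv2
im=imaging.snapshot("wrist")[:,:,::-1]
im2=imaging.snapshot("top")[:,:,::-1]
cv2.imwrite("pics/c8.png",cv2.vconcat([cv2.resize(im,(500,375)),cv2.resize(im2[150:250,135:385],(500,200))]))
E
```

```text
time: 27.8
tool_pos: [0.4483, 0.3027, 0.1994]
ee_rot: [3.14, -0.001, 2.399]
wrist_force: [0.8, 0.6, 0.6]
width: 0.0447
finger_force: 0.0
time: 28.3
tool_pos: [0.4518, 0.3019, 0.1988]
ee_rot: [3.141, -0.0, 1.96]
wrist_force: [0.2, 0.5, 0.6]
width: 0.0467
finger_force: 0.0
```

View pics/c8.png

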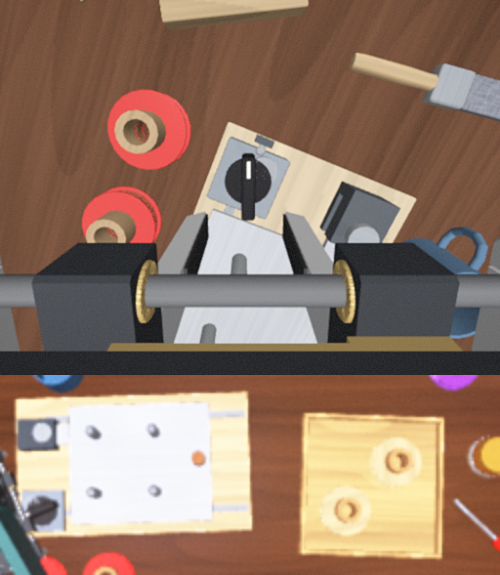

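```bash
python3 -m pendant '[[0.1,0,-4,0,0,0,0.5],[0,0,-4,0,0,0,0.5],[0,0,-3,0,0,0,0.5],[0,0,-1.5,0,0,0,0.5],[0,0,-0.7,0,0,0,0.5],[0,0,0,0,0,0,0.05],[0,0,0,0,0,0,0.05],[0,0,0,0,0,0,0.05]]'
python3 -m pendant '[[0,0,0,0,0,0,0.05],[0,0,0,0,0,0,0.05],[0,0,0,0,0,0,0.05],[0,0,0,0,0,0,0.05]]'
```

```text
time: 29.2
tool_pos: [0.4539, 0.3023, 0.0686]
ee_rot: [3.138, -0.0, 1.957]
wrist_force: [0.6, -0.5, -0.5]
width: 0.0267
finger_force: 0.0
time: 29.6
tool_pos: [0.4546, 0.3026, 0.068]
ee_rot: [3.136, -0.0, 1.957]
wrist_force: [4.5, 2.6, 0.8]
width: 0.0136
finger_force: 30.0
```

```bash
python3 -m pendant '[[0,0,0,0,0,7,0.05],[0,0,0,0,0,7,0.05],[0,0,0,0,0,7,0.05],[0,0,0,0,0,7,0.05],[0,0,0,0,0,7,0.05],[0,0,0,0,0,7,0.05]]'
python3 -m pendant '[[0,0,0,0,0,7,0.05],[0,0,0,0,0,7,0.05],[0,0,0,0,0,7,0.05],[0,0,0,0,0,5,0.05],[0,0,0,0,0,0,0.05],[0,0,0,0,0,0,0.05]]'
python3 -c "
from h import *;o=robot.get_obs();print(o['ee_rot'],o['wrist_torque'])"
```

```text
time: 30.2
tool_pos: [0.454, 0.302, 0.068]
ee_rot: [3.139, 0.003, 2.695]
wrist_force: [2.2, 0.3, 2.7]
width: 0.0137
finger_force: 30.0
time: 30.8
tool_pos: [0.4538, 0.3015, 0.068]
ee_rot: [3.141, 0.003, 3.142]
wrist_force: [2.4, -1.5, 5.5]
width: 0.0136
finger_force: 30.0
[3.14136460e+00 3.10318593e-03 3.14152795e+00] [-0.2419497  -0.65565056 -0.02211104]
```

```bash
python3 -m pendant '[[0,0,0,0,0,0,0.5],[0,0,0,0,0,0,0.5],[0,0,0,0,0,0,0.5],[0,0,0,0,0,0,0.5],[0,0,3,0,0,0,0.5],[0,0,4.5,0,0,0,0.5],[0,0,4.5,0,0,0,0.5],[0,0,4.5,0,0,0,0.5]]'
python3 -m pendant '[[-2,4,0,0,0,0,0.5],[-2,4,0,0,0,0,0.5],[-2,4,0,0,0,0,0.5],[-1,4,0,0,0,0,0.5],[0,0,0,0,0,0,0.5],[0,0,0,0,0,0,0.5]]'
python3 - <<'E'
from h import *
import cv2
im=imaging.snapshot("scene")[:,:,::-1]
im2=imaging.snapshot("top")[:,:,::-1]
cv2.imwrite("pics/c9.png",cv2.vconcat([cv2.resize(im[120:250,130:380],(650,338)),cv2.resize(im2[150:250,135:385],(650,260))]))
E
```

```text
time: 31.6
tool_pos: [0.452, 0.3015, 0.2327]
ee_rot: [-3.141, -0.001, -3.14]
wrist_force: [0.9, 0.1, 0.5]
width: 0.0471
finger_force: 0.0
time: 32.2
tool_pos: [0.3819, 0.462, 0.2306]
ee_rot: [-3.14, -0.001, -3.138]
wrist_force: [-0.3, -0.1, 0.7]
width: 0.047
finger_force: 0.0
```

View pics/c9.png

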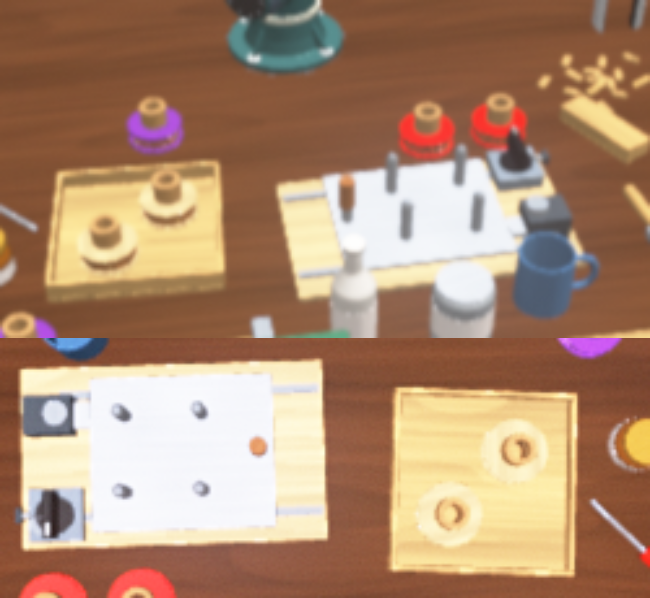

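The picture shows everything as required: both reels standing in the tray, carriage home, pin seated at about (55,412), knob bar back in line at (52,512), and the bystanders where they were. I'm handing the job in.

```bash
python3 -c "
from bench import robot;print(robot.close_job())"
```

```text
the job is handed in; nothing more can be done
None
```

The stand is packed up and the job handed in: both reels that were present stand hub up in the tray, the carriage is home, the pin is seated, the knob is locked again, and no bystanders were disturbed; no verdict came back.

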